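# Scrape the glaze chips off a kiln shelf

## Robot

A 6-joint arm with a two-finger parallel gripper is mounted at the origin on a cart in front of the work surface, level with it; the furniture and walls round the work are solid. World frame = base frame: x ahead of the robot, y to its left, z up, the work surface at z = 0. Lengths are in mm, angles in degrees, forces in N, time in s.
With the tool pointing down it reaches from about 300 to 950 mm from the base axis. Payload 3.1 kg.
Tool frame: the origin (TCP) lies midway between the tips of the shut fingers; the grasp point (between the pads) lies 19 mm behind it (hold_point_z is the distance from the TCP to the grasp point, in mm); z points along the fingers, y is the line along which they close (so a half turn about z gives the same grasp; the last joint's range is limited). The gripper opens to 85 mm and grips with 20 to 120 N. Pads are 22 mm wide; open, the fingers measure 114 mm over their backs; the gripper's body (76 mm by 85 mm) begins 54 mm behind the grasp point. The pads swing forward as they close: fully open they stand 13 mm farther back than shut.
Start: joints at [73.069, 17.653, 93.61, -0, 68.738, -3.994], TCP at [139.955, 609.134, 231.272] pointing down, gripper open.
Joint ranges: [-175.34, 175.34], [-45.06, 112.39], [2.9, 150.54], [-68.45, 248.45], [3.09, 151.38], [-168.51, 168.51]. Speed limits (degrees/s): [159.86, 159.86, 180, 180, 180, 180].

## Interface

Orientations are given as [roll, pitch, yaw] about the fixed x, y, z axes, in that order (R = Rz(yaw) Ry(pitch) Rx(roll)).
In Python, from cell import * gives the robot as it stands. Calls block until the motion is done:
- move_to(position, orientation): joint-space move of the TCP to a pose.
- servo_line(position, velocity=150, orientation=None): straight line of the TCP; orientation=None keeps the orientation; velocity is the mean speed in mm/s.
- move_j(angles): joint-space move.
- command_gripper(opening): finger opening in mm; the grip force is fixed at half the most; returns when the fingers have stopped.
- dwell(seconds).
- ik(position, orientation): joint angles nearest the present ones, or None.
- read_state(): the state.
- capture(name): name is "side" or "top" or "wrist"; returns the picture (400x640x3 uint8, blue, green, red); there is no depth.
- camera_model(name): a dict with "fx", "fy", "cx", "cy" (pixels), "rvec" (rotation vector, rad) and "tvec" (3), from world to camera coordinates, as OpenCV has them; the wrist camera has in their place "mount" (4x4, takes a point from camera to tool coordinates, whose origin is the TCP and whose axes are the flange's). Camera axes: x right, y down, z forward; pixel columns grow to the right and rows downward; lengths in mm; the calibration is good to about 2 mm. A picture is of the moment at which its call begins: read the wrist's pose just before it. camera_model takes no time and is no camera call.
A pose or a line that the arm cannot do raises Unreachable and nothing moves.
- hand_in(): hands the job in; it is judged then, once.
Trained networks look in the newest picture that a camera, given by its name, has taken for a name from the list of things; names that differ only in an ending like _2 or _b are one class to them, and where a whole thing is asked for, a point or a joint stands for the part that bears it (a point fixed in the world has none). Each returns a list of dicts, best first, with "p" (0 to 1); they miss things now and then, are a little off and sometimes report something else, mostly with a low value. They report only what shows in the picture. A call takes as long as a camera call.
- silhouettes(thing, camera): "region" (400x640 bool, what is visible of it) and "bbox" ([centre column, centre row, width, height] in pixels, round what is visible of it).
The state is a dict: "time": time; "qpos": joint angles; "qvel": joint speeds; "joint_torque": joint torques, N m; "position": TCP position; "tool_rot": TCP orientation; "ft_force": force on the tool from outside, world axes, zero at the start; "moment": the same for the moment, N m; "grip_width": finger opening in mm; "gripper_force": force on a finger pad.
Only numpy, scipy, OpenCV 4.12 (cv2) and the standard library are available. Lean on these libraries where they do the work, as an engineer would, in place of code of your own. Each camera call takes 0.05 s, during which the arm holds its last target. There are 200 camera calls.

## Task

Take the scraper from its cradle, set its blade down on the kiln shelf behind the loose glaze chips and, leaning on it with about the weight of a one-litre bottle (some 10 N; never more than 25 N, the shelf is brittle), wipe the length of the shelf so that every chip drops off the end into the tray. Then stand the scraper back in its cradle. The chips are sharp, so keep the fingers off them, and leave the tiles, jar and other things lying around where they are.

Things in the scene. Friction and masses are not known exactly. Their poses are not given: they have to be found in the camera images.
- stand: Fixed cleaning stand that carries the kiln shelf, a flat beige slab 150 (x) x 240 (y) x 16 thick without a rim. Origin on the worktop under the slab's centre, z up, y along the slab's long side: wipe along it towards the tray, which may be at +y or at -y. All sizes here are in mm.
- shelf_top (a point): Centre of the kiln shelf's top, 55 above the stand's origin when unloaded, axes as the stand's. The shelf is sprung and gives straight down only: it starts to sink at about 2 N, then goes down 1 mm for each further 5 N (7 mm at most) and comes up when released.
- tray: Grey open tray, 170 (x) x 138 (y) x 26 high, walls and floor 4 thick, fixed at one short end of the kiln shelf, parallel to it. Its near wall is tucked about 15 under the slab's overhanging end, so what is pushed off that end falls in. Origin: centre of its underside, about 174 from the stand's.
- cradle: Wooden cradle, fixed at the other short end of the kiln shelf, 174 from the stand's origin, turned its own way. Origin: centre of its underside, z up. Two posts at x = +-67 carry the ends of the scraper's bar; cheeks reach up to 56 and leave the bar about 4 of play to each side in y and 5 in x. Between the posts it is open down to 8: the blade hangs free.
- cradle_seat (a point): Where the scraper's origin is when it stands in the cradle: 36 above the cradle's origin.
- scraper: Loose hand scraper, 0.22 to 0.35 kg, upright in the cradle, axes as the cradle's; a half turn about z looks and fits the same. Origin: centre of the underside of its aluminium clamp bar, 152 (x) x 20 (y) x 18 high. A steel blade 110 (x) wide, 4 thick stands out below the bar by 10 to 25: it differs each time and is not measured, so feel for the shelf. It stays put up to 25 N.
- scraper_grip (a point): Place for the finger pads, 52 above the scraper's origin, axes as the scraper's: in a wooden grip 60 (x) x 24 (y) that reaches from the bar up to 76. Close the fingers along y. Two 12 wide screw heads stand on the bar at x = +-48, up to 27 above the origin.
- chip_0: Loose brown glaze chip, flat and irregular, about 25 x 20 x 6, 12 g. Origin: centre of its underside. All chips lie flat on the kiln shelf, their origins within 35 of its centre in the stand's x and within 50 in y.
- chip_1: Loose brown glaze chip, flat and irregular, about 25 x 20 x 6, 12 g. Origin: centre of its underside. All chips lie flat on the kiln shelf, their origins within 35 of its centre in the stand's x and within 50 in y.
- chip_2: Loose brown glaze chip, flat and irregular, about 25 x 20 x 6, 12 g. Origin: centre of its underside. All chips lie flat on the kiln shelf, their origins within 35 of its centre in the stand's x and within 50 in y.
- chip_3: Loose brown glaze chip, flat and irregular, about 25 x 20 x 6, 12 g. Origin: centre of its underside. All chips lie flat on the kiln shelf, their origins within 35 of its centre in the stand's x and within 50 in y.
- chip_4: Loose brown glaze chip, flat and irregular, about 25 x 20 x 6, 12 g. Origin: centre of its underside. All chips lie flat on the kiln shelf, their origins within 35 of its centre in the stand's x and within 50 in y.
- tile_a: Bystander, loose: glazed test tile 30 x 54 x 8, on the robot's side of the kiln shelf. Origin: centre of its underside.
- tile_b: Bystander, loose: glazed test tile 30 x 50 x 8, on the robot's side of the kiln shelf. Origin: centre of its underside.
- rib: Bystander, loose: leaf-shaped wooden rib 45 x 91 x 8, lying beyond the kiln shelf (not the scraper). Origin: centre of its underside.
- wax: Bystander, loose: round low pot, 63 across, 34 high, beyond and to the left. Origin: centre of its underside.
- jar: Bystander, loose: small capped jar, 46 across, 106 high, beyond and to the right. Origin: centre of its underside.
- tile_c: Bystander, loose: glazed test tile 30 x 50 x 8, at the right. Origin: centre of its underside.
- ball: Bystander, loose: marbled ceramic ball, 38 across, at the left. Origin: centre of its underside.

How it is judged:
By the outcome, as a careful person would: the job done as asked, in the order asked, and still so for the second after the job is handed in, with the robot touching nothing.
It also fails if it takes over 61 s, if anything falls off the work surface, if the arm or the gripper's body presses on something with over 40 N, if the wrist force passes 120 N, or if a joint passes its speed limit or range.

## Working session

There is one attempt and no reset: what is moved stays moved. The work goes in short steps, each a Python script; the robot and the scene stay as the last script left them, time stands still between calls to the robot, and variables do not carry over. Pictures are saved under pics/ and viewed, at most 10 in all, crops included, and the job is handed in when it is done.

```bash
ls; mkdir -p pics; python3 - <<'E'
from cell import *
import cv2,numpy as np
s=read_state();print(s)
for c in("top","side","wrist"):
    print(c,camera_model(c))
im=[capture(c) for c in("top","side")]
cv2.imwrite("pics/top.png",im[0]);cv2.imwrite("pics/side.png",im[1])
for c in("top","side"):
  for t in("stand","tray","cradle","scraper","chip_0","jar"):
    print(c,t,[(round(d["p"],2),np.round(d["bbox"]).tolist()) for d in silhouettes(t,c)])
E
```

```text
pics
{'time': 0.0, 'qpos': array([ 7.30681351e+01,  1.77034287e+01,  9.36907659e+01,  8.27846904e-05,
        6.87390187e+01, -3.99452212e+00]), 'qvel': array([-0.09901605, -0.03341586, -0.03543137, -0.06809114, -0.04846713,
        0.02097397]), 'joint_torque': array([ 7.94834486e-04, -4.15258098e+01, -2.76667660e+01,  7.62697255e-05,
        1.00877890e-02,  2.90173006e-06]), 'position': array([139.71998569, 608.32055667, 230.04843946]), 'tool_rot': array([-1.79867116e+02, -9.35667285e-03,  1.67062616e+02]), 'ft_force': array([0.43817385, 0.71114822, 0.6257511 ]), 'moment': array([0.01960175, 0.00720915, 0.06064627]), 'gripper_force': 0.0, 'grip_width': 85.48688968060947}
top {'fx': 495.51676215090436, 'fy': 495.51676215090436, 'cx': 317.6559134041793, 'cy': 194.56794562568783, 'rvec': array([ 2.10781711, -2.17053971,  0.17844536]), 'tvec': array([  -4.05347195,  523.10587256, 1360.32638867])}
side {'fx': 385.0222060992555, 'fy': 385.0222060992555, 'cx': 321.2634044965301, 'cy': 195.20445926010365, 'rvec': array([ 0.11139189, -2.74920839,  1.44508049]), 'tvec': array([ 523.37953106
[... 676 characters left out ...]
8, [298.0, 214.0, 6.0, 5.0])]
top scraper [(0.72, [252.0, 198.0, 22.0, 52.0]), (0.22, [320.0, 246.0, 17.0, 11.0])]
top chip_0 [(0.63, [299.0, 215.0, 7.0, 3.0]), (0.57, [327.0, 220.0, 9.0, 6.0]), (0.55, [274.0, 150.0, 18.0, 24.0]), (0.52, [327.0, 204.0, 5.0, 5.0]), (0.48, [301.0, 198.0, 9.0, 4.0]), (0.4, [312.0, 208.0, 7.0, 2.0])]
top jar [(0.55, [368.0, 162.0, 19.0, 27.0]), (0.2, [374.0, 222.0, 58.0, 66.0])]
side stand [(0.62, [334.0, 215.0, 59.0, 55.0])]
side tray [(0.78, [352.0, 192.0, 49.0, 31.0])]
side cradle [(0.63, [322.0, 253.0, 61.0, 40.0])]
side scraper [(0.62, [316.0, 242.0, 58.0, 37.0])]
side chip_0 [(0.58, [274.0, 240.0, 23.0, 25.0])]
side jar [(0.59, [300.0, 181.0, 15.0, 39.0])]
```

```bash
cat > h.py <<'E'
from cell import *
import cv2,numpy as np
from scipy.spatial.transform import Rotation as Rn
def cam(c,st=None):
    m=camera_model(c);K=np.array([[m["fx"],0,m["cx"]],[0,m["fy"],m["cy"]],[0,0,1]])
    if "rvec" in m: return K,cv2.Rodrigues(np.array(m["rvec"]))[0],np.array(m["tvec"])
    T=np.eye(4);T[:3,:3]=Rn.from_euler("xyz",st["tool_rot"],degrees=True).as_matrix();T[:3,3]=st["position"]
    W=np.linalg.inv(T@m["mount"]);return K,W[:3,:3],W[:3,3]
def back(C,uv,z):
    K,R,t=C;d=R.T@np.linalg.solve(K,[*uv,1.]);o=-R.T@t;return o+d*(z-o[2])/d[2]
def proj(C,P):
    K,R,t=C;p=(R@np.atleast_2d(P).T).T+t;p=p@K.T;return p[:,:2]/p[:,2:]
def rect(reg):
    c=max(cv2.findContours(reg.astype(np.uint8),cv2.RETR_EXTERNAL,cv2.CHAIN_APPROX_NONE)[0],key=cv2.contourArea)
    return c[:,0,:].astype(float)
E
python3 - <<'E'
from h import *
a=cv2.imread("pics/top.png")[120:280,200:440];b=cv2.imread("pics/side.png")[140:300,220:460]
cv2.imwrite("pics/c1.png",np.vstack([cv2.resize(x,(600,300) if 0 else (450,300),interpolation=cv2.INTER_CUBIC) for x in(a,b)]))
C=cam("top")
for n,uv,z in(("stand",(313,209),55),("tray",(377,222),26),("scraper",(252,198),90),("cradle",(254,203),56),("jar",(368,150),106)):print(n,back(C,uv,z).round())
E
```

```text
stand [480.  -5.  55.]
tray [ 442. -186.   26.]
scraper [511. 160.  90.]
cradle [502. 159.  56.]
jar [ 632. -161.  106.]
```

View pics/c1.png

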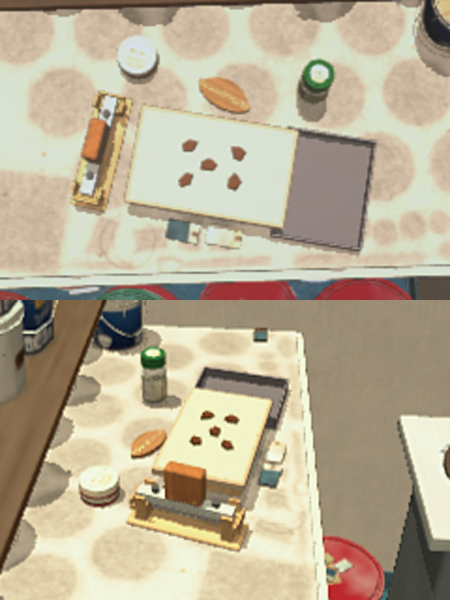

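```bash
python3 - <<'E'
from h import *
out=[]
for i,(p) in enumerate([(440,0,330),(470,160,300)]):
    move_to(list(p),[180,0,180]);dwell(.3)
    s=read_state();im=capture("wrist");C=cam("wrist",s);np.save(f"C{i}.npy",np.array([*C[0],*C[1],C[2]]))
    cv2.imwrite(f"pics/w{i}.png",im);print(s["time"],s["position"].round(1),s["ft_force"].round(1))
    for t,z in(("stand",55),("tray",26),("cradle",56),("scraper",54),("chip_0",55),("tile_a",8),("wax",34),("ball",20)):
        for d in silhouettes(t,"wrist")[:7]:
            c=rect(d["region"]);P=np.array([back(C,u,z)[:2] for u in c]);r=cv2.minAreaRect(P.astype(np.float32))
            print(i,t,round(d["p"],2),np.round(d["bbox"]).tolist(),np.round(r[0]),np.round(r[1]),round(r[2],1))
cv2.imwrite("pics/w01.png",np.vstack([cv2.imread(f"pics/w{i}.png")[50:350] for i in(0,1)]))
E
```

```text
3.4333 [4.400e+02 3.000e-01 3.299e+02] [-0.2 -1.1  0.3]
0 stand 0.75 [319.0, 189.0, 207.0, 147.0] [483.  -4.] [239. 152.] 78.8
0 tray 0.86 [193.0, 158.0, 120.0, 147.0] [ 450. -170.] [144. 172.] 79.4
0 cradle 0.76 [445.0, 205.0, 87.0, 127.0] [509. 155.] [ 69. 171.] 75.4
0 chip_0 0.69 [319.0, 198.0, 20.0, 18.0] [487.  -0.] [24. 19.] 77.0
0 chip_0 0.6 [285.0, 209.0, 17.0, 17.0] [503. -43.] [22. 20.] 62.0
0 chip_0 0.6 [340.0, 223.0, 19.0, 17.0] [516.  27.] [16. 23.] 0.1
0 chip_0 0.58 [290.0, 177.0, 15.0, 19.0] [459. -36.] [18. 21.] 44.7
0 chip_0 0.47 [350.0, 180.0, 19.0, 15.0] [465.  35.] [17. 25.] 41.5
0 tile_a 0.86 [306.0, 109.0, 41.0, 30.0] [383. -19.] [53. 30.] 78.6
0 tile_a 0.82 [353.0, 118.0, 41.0, 34.0] [392.  42.] [52. 31.] 76.3
0 tile_a 0.56 [320.0, 191.0, 207.0, 143.0] [498.  -4.] [266. 168.] 78.8
0 tile_a 0.54 [9.0, 129.0, 18.0, 20.0] [ 408. -413.] [23. 29.] 87.4
0 wax 0.63 [391.0, 304.0, 46.0, 48.0] [653. 103.] [81. 61.] 18.4
0 ball 0.67 [622.0, 121.0, 30.0, 28.0] [399. 385.] [37. 42.] 15.9
0 ball 0.51 [390.0, 304.0, 43.0, 45.0] [663. 107.] [84. 62.] 18.4
0 ball 0.26 [451.0, 
[... 415 characters left out ...]
.0] [458. -36.] [19. 23.] 44.7
1 chip_0 0.76 [180.0, 181.0, 22.0, 17.0] [487.  -0.] [24. 19.] 75.1
1 chip_0 0.73 [213.0, 160.0, 21.0, 16.0] [466.  35.] [22. 21.] 89.9
1 chip_0 0.59 [208.0, 207.0, 16.0, 19.0] [517.  28.] [18. 23.] 59.6
1 chip_0 0.51 [147.0, 194.0, 19.0, 20.0] [504. -43.] [24. 22.] 60.1
1 chip_0 0.45 [287.0, 297.0, 49.0, 52.0] [641. 112.] [59. 74.] 77.1
1 tile_a 0.79 [223.0, 92.0, 40.0, 37.0] [392.  44.] [50. 30.] 77.0
1 tile_a 0.58 [172.0, 83.0, 44.0, 34.0] [383. -18.] [56. 31.] 78.8
1 wax 0.83 [284.0, 299.0, 48.0, 53.0] [655. 109.] [62. 82.] 86.8
1 ball 0.96 [516.0, 95.0, 38.0, 34.0] [398. 387.] [42. 37.] 71.6
1 ball 0.36 [209.0, 207.0, 19.0, 18.0] [528.  16.] [19. 24.] 59.7
```

View pics/w01.png

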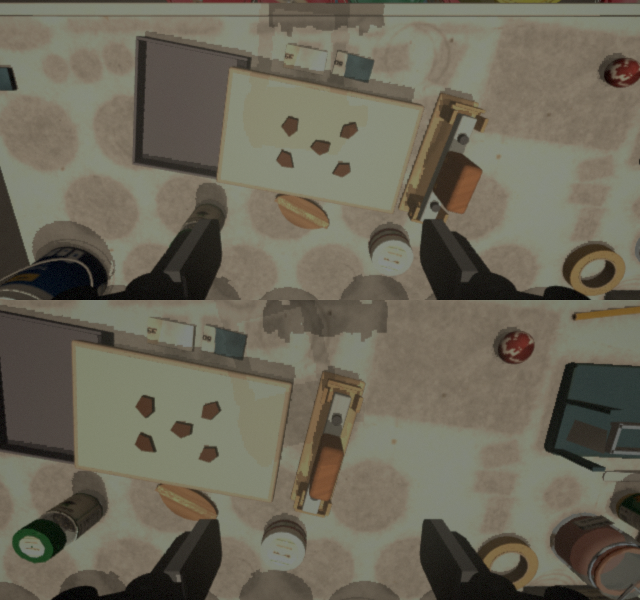

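```bash
python3 - <<'E'
from h import *
from scipy.optimize import minimize
move_to([500,170,215],[180,0,165.5]);dwell(.3)
s=read_state();im=capture("wrist");C=cam("wrist",s);cv2.imwrite("pics/w2.png",im)
d=silhouettes("scraper","wrist");reg=d[0]["region"];print([x["p"] for x in d],d[0]["bbox"],s["time"],s["position"])
cr=silhouettes("cradle","wrist");print([(x["p"],np.round(x["bbox"])) for x in cr][:2])
def box(dx,dy,z0,z1):return np.array([[a*dx/2,b*dy/2,c] for a in(-1,1) for b in(-1,1) for c in(z0,z1)],float)
B=[box(152,20,36,54),box(60,24,54,112)]
def mask(p,C):
    m=np.zeros((400,640),np.uint8);c,s_=np.cos(np.radians(p[2])),np.sin(np.radians(p[2]))
    for b in B:
        w=b.copy();w[:,0]=p[0]+c*b[:,0]-s_*b[:,1];w[:,1]=p[1]+s_*b[:,0]+c*b[:,1]
        h=cv2.convexHull(proj(C,w).astype(np.float32));cv2.fillConvexPoly(m,np.round(h*16).astype(np.int32),255,cv2.LINE_AA,4)
    return m/255.
def f(p):
    m=mask(p,C);return 1-np.minimum(m,reg).sum()/np.maximum(m,reg).sum()
best=min((minimize(f,[517,167,a],method="Nelder-Mead",options=dict(initial_simplex=[[517,167,a],[523,167,a],[517,173,a],[517,167,a+4]],xatol=.05,fatol=1e-5)) for a in(-18,-14.5,-11)),key=lambda r:r.fun)
print(best.x,best.fun)
v=im.copy();m=(mask(best.x,C)>.5).astype(np.uint8)
cv2.drawContours(v,cv2.findContours(m,0,2)[0],-1,(0,255,0),1);cv2.drawContours(v,cv2.findContours(reg.astype(np.uint8),0,2)[0],-1,(0,0,255),1)
cv2.imwrite("pics/w2f.png",cv2.resize(v[80:380,200:480],None,fx=2,fy=2))
E
```

```text
[0.87, 0.41] [321.0, 199.4, 28.7, 154.9] 6.0833 [500.95782989 170.26033163 217.09502326]
[(0.68, array([321., 190.,  58., 180.]))]
[521.17592974 164.68058249 -15.32428413] 0.08937134407847702
```

View pics/w2f.png

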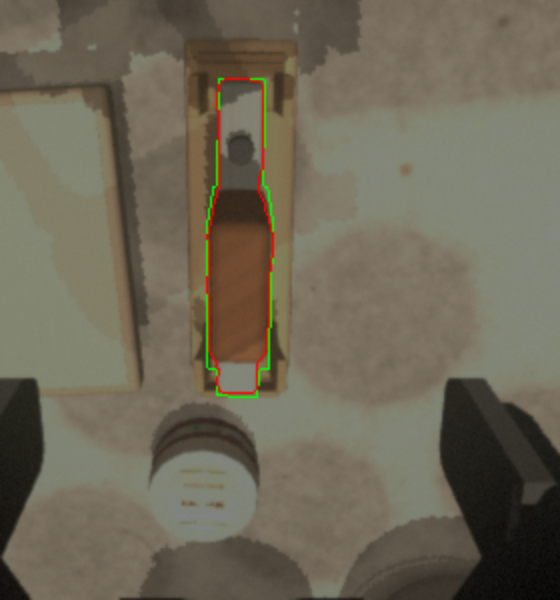

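```bash
python3 - <<'E'
from h import *
def st(n):
    s=read_state();print(n,round(s["time"],2),s["position"].round(2),s["tool_rot"].round(2),"F",s["ft_force"].round(2),"M",s["moment"].round(3),round(s["grip_width"],1),round(s["gripper_force"],1));return s
move_to([521,164.7,150],[180,0,164.7]);servo_line([521,164.7,67],100);dwell(.5);st("down")
command_gripper(10);dwell(.3);st("closed")
servo_line([521,164.7,72],20);dwell(.4);st("up5")
servo_line([521,164.7,140],80);dwell(.8);st("up")
im=capture("wrist");cv2.imwrite("pics/w3.png",im)
im=capture("side");cv2.imwrite("pics/s3.png",cv2.resize(im[140:300,220:460],None,fx=2.5,fy=2.5))
E
```

```text
down 8.09 [521.07 164.72  67.12] [1.7999e+02 1.0000e-02 1.6470e+02] F [-0.18  0.04 -0.22] M [0.029 0.034 0.03 ] 85.2 0.0
closed 8.97 [521.05 164.58  67.1 ] [-179.99    0.    164.7 ] F [-0.14 -1.42  0.96] M [-0.115  0.137  0.001] 23.5 58.9
up5 9.78 [520.94 164.7   71.93] [-1.800e+02 -1.000e-02  1.647e+02] F [-0.26 -0.36 -3.18] M [-0.013  0.002  0.017] 23.6 58.8
up 11.57 [521.01 164.7  140.02] [180.    0.  164.7] F [-0.33 -0.83 -2.14] M [-0.026 -0.02   0.003] 23.5 58.8
```

View pics/s3.png

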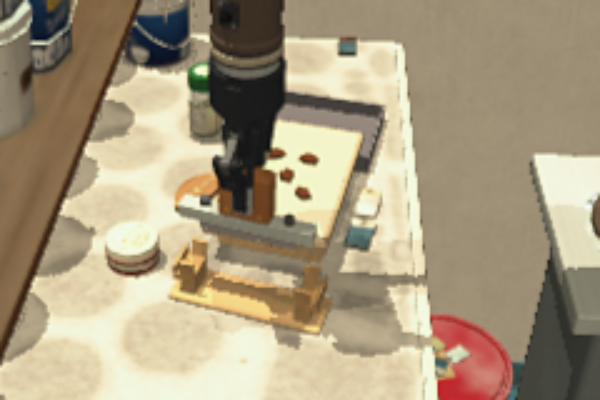

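```bash
cat >> h.py <<'E'
S0=np.array([483.5,-3.5]);EY=np.array([.1942,.981]);O=[180,0,168.8]
def P(y,z):q=S0+y*EY;return [float(q[0]),float(q[1]),float(z)]
def fz(n=6):
    v=[]
    for _ in range(n):v.append(read_state()["ft_force"]);dwell(.02)
    return np.mean(v,0)
E
python3 - <<'E'
from h import *
move_to(P(98,135),O);servo_line(P(98,118),60);dwell(.6);t=fz(15);np.save("tare.npy",t);print("tare",t.round(2),read_state()["position"].round(2))
z=118.;F=0
while z>93 and F<2.5:
    z-=1;servo_line(P(98,z),15);dwell(.06);F=(fz(4)-t)[2]
print("contact",z,F.round(2));L=[]
for _ in range(10):
    if abs(F-10)<1:break
    z+=float(np.clip((F-10)/6,-.8,.8));servo_line(P(98,z),10);dwell(.1);F=(fz()-t)[2];L.append((round(z,2),round(F,1)))
s=read_state();print(L,s["time"],s["position"].round(2),(s["ft_force"]-t).round(2),s["moment"].round(3));np.save("z.npy",z)
E
```

```text
tare [-0.06  0.03 -2.9 ] [502.53  92.61 118.  ]
contact 101.0 5.35
[(100.23, np.float64(8.2)), (99.93, np.float64(9.3))] 20.6333 [502.88  92.68 100.66] [-0.56 -0.53  9.27] [-0.099  0.341  0.007]
```

```bash
python3 - <<'E'
from h import *
t=np.load("tare.npy");z=float(np.load("z.npy"));L=[];print(read_state()["tool_rot"].round(2))
y=98.
while y>-110:
    y-=8;servo_line(P(y,z),40)
    f=(fz(2)-t);F=f[2];z+=float(np.clip((F-10)/10,-.3,.3));L.append((round(y),round(F,1)))
    if F>20:print("high");z+=.5
print(L,f.round(1),z)
for y in(-118,-126,-132):servo_line(P(y,z+.3*(y<-115)),40);L.append((fz(2)-t)[2].round(1))
print(L[-3:],read_state()["position"].round(2))
dwell(.3);servo_line(P(-132,125),60);dwell(.3);servo_line(P(-60,190),150)
s=read_state();print(s["time"],(s["ft_force"]-t).round(2),s["grip_width"])
im=capture("top");cv2.imwrite("pics/t4.png",cv2.resize(im[120:280,200:440],None,fx=2.5,fy=2.5,interpolation=cv2.INTER_CUBIC))
print([(round(d["p"],2),np.round(d["bbox"]).tolist()) for d in silhouettes("chip_0","top")])
E
```

```text
[1.7999e+02 3.0000e-02 1.6880e+02]
[(90, np.float64(8.8)), (82, np.float64(8.0)), (74, np.float64(9.2)), (66, np.float64(8.8)), (58, np.float64(9.7)), (50, np.float64(9.3)), (42, np.float64(9.5)), (34, np.float64(9.6)), (26, np.float64(9.4)), (18, np.float64(9.8)), (10, np.float64(10.2)), (2, np.float64(10.4)), (-6, np.float64(9.6)), (-14, np.float64(9.7)), (-22, np.float64(9.5)), (-30, np.float64(9.7)), (-38, np.float64(10.2)), (-46, np.float64(10.8)), (-54, np.float64(10.7)), (-62, np.float64(9.3)), (-70, np.float64(10.8)), (-78, np.float64(10.8)), (-86, np.float64(10.2)), (-94, np.float64(9.7)), (-102, np.float64(10.2)), (-110, np.float64(10.4))] [ 0.6  4.  10.4] 99.36170601585864
[np.float64(9.9), np.float64(-0.2), np.float64(0.2)] [ 457.64 -133.15   99.43]
33.675 [ 0.86 -0.23  0.56] 23.47585769254031
[]
```

View pics/t4.png

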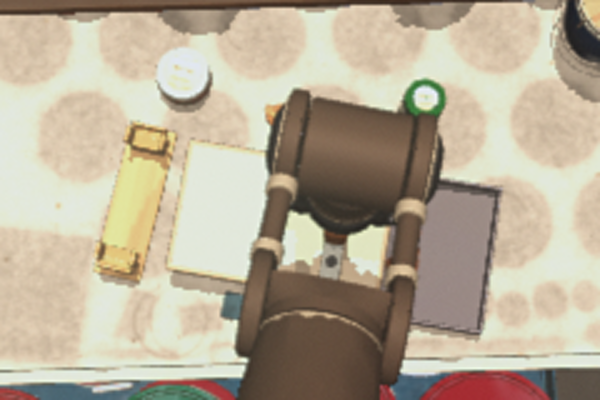

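```bash
python3 - <<'E'
from h import *
servo_line([521,164.7,150],150,[180,0,164.7]);dwell(.4)
im=capture("top");b=capture("side");print(read_state()["time"])
a=im[150:270,230:430];b=b[150:270,230:430]
cv2.imwrite("pics/t5.png",np.vstack([cv2.resize(x,(500,300),interpolation=cv2.INTER_CUBIC) for x in(a,b)]))
for c in("top","side"):print([(round(d["p"],2),np.round(d["bbox"]).tolist()) for d in silhouettes("chip_0",c)])
E
```

```text
36.0
[(0.61, [362.0, 219.0, 2.0, 4.0]), (0.49, [364.0, 228.0, 9.0, 7.0]), (0.42, [369.0, 162.0, 22.0, 25.0]), (0.36, [356.0, 224.0, 4.0, 5.0])]
[]
```

View pics/t5.png

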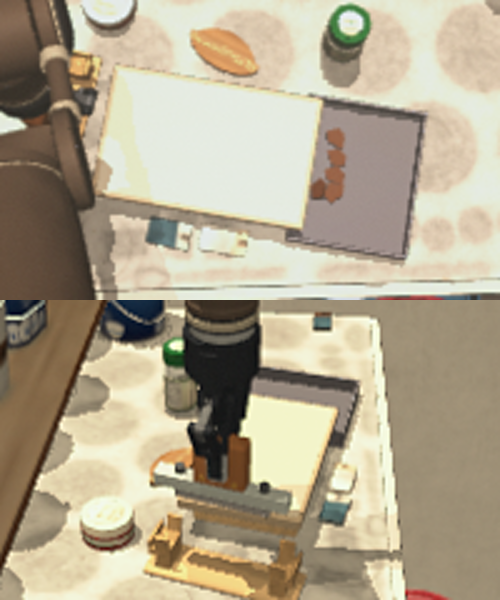

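```bash
python3 - <<'E'
from h import *
p=[521,164.7];servo_line([*p,92],80);dwell(.3);t=fz(8);print(t.round(2));L=[]
z=92.
while z>64.5:
    z-=2 if z>72 else .5
    servo_line([*p,z],20);f=fz(2)-t;L.append((z,f.round(1).tolist()))
    if f[2]>2 or np.hypot(*f[:2])>6:break
print(L[-3:],len(L));s=read_state();print(s["time"],s["position"].round(2))
np.save("seatz.npy",z)
E
```

```text
[-0.33 -0.11 -2.98]
[(67.5, [0.3, 0.5, 0.4]), (67.0, [0.4, -0.6, 0.9]), (66.5, [-1.6, -0.2, 6.6])] 21
43.3583 [521.16 164.73  67.07]
```

```bash
python3 - <<'E'
from h import *
p=[521,164.7];servo_line([*p,67.],20);command_gripper(85);dwell(.2);servo_line([*p,150],100);move_to([430,150,300],[180,0,164.7]);dwell(.3)
s=read_state();print(s["time"],s["ft_force"].round(2),s["grip_width"])
im=capture("wrist")
a=capture("top")[150:270,230:430]
cv2.imwrite("pics/w6.png",np.vstack([im[:330,:],cv2.resize(a,(640,270))[:, :]]))
E
```

```text
46.45 [ 0.13 -0.6   0.26] 84.67169444355955
```

View pics/w6.png

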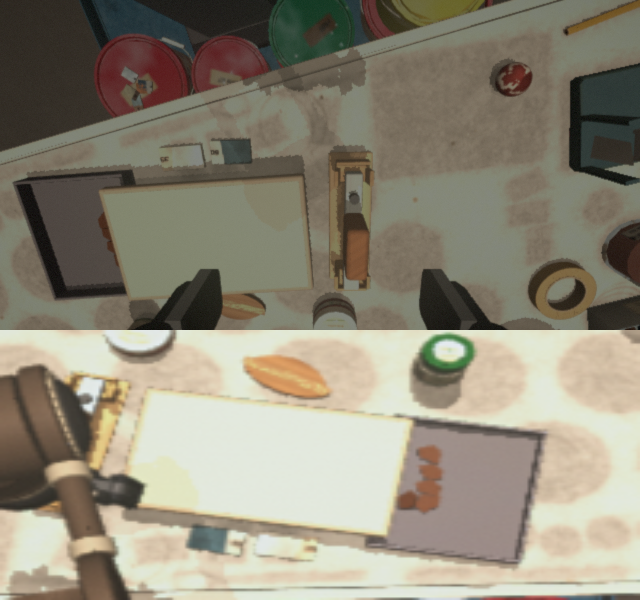

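The scraper stands in its cradle (wrist view, about (352,225)). The shelf is clear, and five chips lie in the tray (top view, four in a column near (430,480) plus one at (408,500)). The bystanders have not moved.

```bash
python3 -c "
from cell import *
print(hand_in())"
```

```text
the job is handed in; nothing more can be done
None
```

The job is handed in: all five chips are in the tray after a wipe at about 10 N (readings of 8–11 N), the scraper is back in its cradle, and the bystanders look unmoved, at about 46 s of the 61 s allowed.

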